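# Check a roller return spring on the lever spring tester and sort it

## Task

Test the spring that stands on the spring tester: swing the weighted lever gently down onto it, take your hand off, let it settle, and see whether the pointer stops above or below the long reference mark. Swing the lever right back up; if the pointer stayed above the mark the spring is good, so stand it on the plywood board beside its mate, and if it sank below, drop the tired spring in the round scrap pan. Leave the mate and the other things on the bench where they are.

Things in the scene. Friction and masses are not known exactly. Their poses are not given: they have to be found in the camera images.
- tester: Lever spring tester, bolted down: base 130 x 335 x 8 mm; origin under the centre of its round plate (90 mm wide, top 12 mm up) where the tested spring stands. The lever swings in the tester's y-z plane about a hinge at y = -120 mm, 74 mm up, between cheeks 90 mm high; thrown back it stands at y = -120 to -200 mm. White scale plate at x = -37, y = 94 to 156 mm, 180 mm high.
- lever (a joint): Angle (rad) of the weighted lever. 0: thrown back on its stop, just past upright; below about 0.3 it stays back or falls back by itself. Grows coming down; 1.65: bar level, pointer at the reference mark; less is above the mark, more is below. Falls by its weight (8 N at the handle). Touches a free spring at about 1.4; rests near 1.57 on a good one, 1.71 on a tired one; settles in 1 s.
- hinge (a point): Point on the lever's hinge axis (along tester x), at the lever's mid-plane, 74 mm above the bench.
- handle (a point): Middle of the lever's grip: a black round bar, 18 mm thick, parallel to tester x, 26 to 109 mm beside the lever's mid-plane on the +x side; this point is 67 mm out. With the lever level it is 200 mm from the hinge axis along tester +y and 34 mm above it (it turns about the hinge); 271 mm above the bench when thrown back. The lever's round weight (70 mm) reaches 35 mm from the mid-plane.
- pointer (a point): Tip of the thin steel pointer at the end of the lever; with the lever down it stands in front of the scale plate. Lever thrown back: the highest point of the tester, 310 mm up.
- mark (a point): Middle of the long black reference mark (60 mm long, 4 mm high, with a small steel diamond at its outer end) on the tester's white scale plate, 108 mm above the bench. The short lines are 10 mm apart.
- spring_a_mid (a point): Centre (45 mm above the foot) of a steel compression spring, 44 mm outside diameter, 90 mm long, 0.11 kg, upright, z along its axis. It stands on the tester or on the plywood board. The two springs look alike; only the test tells if the tested one is good. Can be gripped across its diameter at mid height.
- spring_b_mid (a point): Centre of the other, outwardly identical spring (44 x 90 mm), standing wherever spring_a does not.
- board: Plywood board, 230 mm (its x) by 130 mm, top 12 mm above the bench, a 10 mm high strip along each long edge (114 mm clear between). Origin at the centre of its underside. The waiting spring stands about 55 mm from the centre along the board's -x; the free place is 55 mm along its +x.
- pan: Round steel scrap pan, 176 mm across the rim, 150 mm across the foot, 45 mm high, floor 5 mm thick with some flat scrap on it. Origin at the centre of its underside.
- wrench: Bystander: open-ended wrench, 190 mm, lying.
- screwdriver: Bystander: screwdriver, 200 mm, lying.
- bobbin: Bystander: grey wire bobbin, 90 mm across, 70 mm high.
- roller: Bystander: yellow-covered roller standing on end, 52 mm across, 170 mm high.
- bearing: Bystander: bearing ring, 72 mm across, 18 mm high, lying flat.
- star_knob: Bystander: black star knob, 64 mm across, its stud pointing up, 60 mm high.
- bracket: Bystander: aluminium angle bracket, 70 x 50 x 63 mm.
Mind the look-alikes: they are no part of the job. What is shaped like the pan but pink is not meant.

How it is judged:
By the outcome, as a careful person would: the job done as asked, in the order asked, and still so for the second after the job is handed in, with the robot touching nothing.
It also fails if it takes over 70 s, if anything falls off the work surface, if the arm or the gripper's body presses on something with over 40 N, if the wrist force passes 120 N, or if a joint passes its speed limit or range.

## Robot

A 6-joint arm with a two-finger parallel gripper is mounted at the origin on the work surface. World frame = base frame: x ahead of the robot, y to its left, z up, the work surface at z = 0. Lengths are in mm, angles in rad, forces in N, time in s.
With the tool pointing down it reaches from about 300 to 775 mm from the base axis. Payload 14.6 kg.
Tool frame: the origin (TCP) lies midway between the tips of the shut fingers; the grasp point (between the pads) lies 19 mm behind it (pinch_z is the distance from the TCP to the grasp point, in mm); z points along the fingers, y is the direction in which the jaws open and shut (so a half turn about z gives the same grasp; the last joint's range is limited). The gripper opens to 94 mm and grips with 3 to 60 N. Pads are 16 mm wide; open, the fingers measure 119 mm over their backs; the gripper's body (75 mm by 177 mm) begins 78 mm behind the grasp point.
Start: joints at [1.091, 0.3, 1.521, -0, 1.321, -0.067], TCP at [220.643, 503.792, 205.446] pointing down, gripper open.
Joint ranges: [-3.03, 3.03], [-0.79, 2.21], [0.23, 2.52], [-1.04, 4.18], [0, 3.07], [-2.55, 2.55]. Speed limits (rad/s): [2.22, 2.22, 2.57, 3.14, 3.14, 3.14].

## Interface

Orientations are given as [roll, pitch, yaw] about the fixed x, y, z axes, in that order (R = Rz(yaw) Ry(pitch) Rx(roll)).
In Python, from cell import read_state, camera, sign_off, pinch_z gives the robot as it stands. The module is installed in compiled form; this text tells all that it offers.
- The arm moves only by the tool servo_tool, never from a script. Its argument "series" is a list of rows, each a list of 6 numbers: the shift along the tool's x, y, z in cm, then the turn, a rotation vector about the tool's x, y, z in rad. In form: [[tx, ty, tz, rx, ry, rz], ...]. A call has exactly 10 rows; each row is the pose to reach, as a shift and turn from the pose commanded when the call began, along the tool's axes at that moment; what a row does not reach only later rows make up. A row lasts 1/12 s, in which the tool goes at most 41.7 mm and 7.16 degrees, less where a joint would pass 70% of its speed; a pose out of reach is approached as far as the arm can. A call with a gripper value outside its range is refused whole. "gripper" is the finger opening in cm, from 0 to 9.4, set as the call begins (left out, the last holds). The fingers move at their own pace and stop on an object; "grip_force" is the grip in N (left out, the last holds). Time passes only in rows, so rows that repeat a pose let the fingers close, or fill a call up. It gives the time, the measured TCP pose, the force and the opening at its end, in the units of the state.
- read_state(): the state, without advancing time (a new reading comes with each control period).
- camera(name): name is "scene" or "top"; returns a dict with "pixels" (420x560x3 uint8, red, green, blue), "fx", "fy", "cx", "cy" (pixels), "pose" (4x4, takes a point from camera to world coordinates). Camera axes: x right, y down, z forward; pixel columns grow to the right and rows downward; lengths in mm; the calibration is good to about 2 mm. A picture is of the moment at which its call begins. There is no depth.
- sign_off(): hands the job in, once; it reports no verdict.
The state is a dict: "clock": time; "joints": joint angles; "qd": joint speeds; "effort": joint torques, N m; "eef_pos": TCP position; "eef_rot": TCP orientation; "wrist_force": force on the tool from outside, world axes, zero at the start; "moment": the same for the moment, N m; "finger_gap": finger opening in mm.
Only numpy, scipy, OpenCV 4.12 (cv2) and the standard library are available. Lean on these libraries where they do the work, as an engineer would, in place of code of your own. Each camera call takes 0.05 s, during which the arm holds its last target.

## Working session

There is one attempt and no reset: what is moved stays moved. The work goes in short steps, Python scripts to look and compute and a tool call to move; the robot and the scene stay as the last step left them, time stands still between calls to the robot, and variables do not carry over. Pictures are saved under pics/ and viewed, and the job is handed in when it is done.

Besides the shell and the picture viewer there is one more tool, called after "Call:" by a JSON object that holds its "api" and its "payload", one argument or row to a line. servo_tool: Moves the arm, as the interface text tells. Its arguments: {"type":"object","properties":{"series":{"type":"array"},"gripper":{"type":"number"},"grip_force":{"type":"number"}},"required":["series"]}

```bash
mkdir -p pics; cat > h.py <<'E'
import numpy as np, cv2
from cell import read_state, camera, sign_off, pinch_z
def snap(n,fn):
    c=camera(n); cv2.imwrite('pics/'+fn+'.png',c['pixels'][:,:,::-1]); np.savez('pics/'+fn+'.npz',fx=c['fx'],fy=c['fy'],cx=c['cx'],cy=c['cy'],pose=c['pose'],px=c['pixels']); return c
def load(fn): return np.load('pics/'+fn+'.npz')
def ray(c,u,v):
    P=np.array(c['pose']); d=P[:3,:3]@np.array([(u-c['cx'])/c['fx'],(v-c['cy'])/c['fy'],1.]); return P[:3,3],d
def atz(c,u,v,z):
    o,d=ray(c,u,v); return o+d*(z-o[2])/d[2]
def proj(c,p):
    P=np.array(c['pose']); q=P[:3,:3].T@(np.array(p,float)-P[:3,3]); return np.array([c['fx']*q[0]/q[2]+c['cx'],c['fy']*q[1]/q[2]+c['cy']])
E
python3 - <<'E'
from h import *
for n in('scene','top'):
    c=snap(n,n+'0'); print(n,c['fx'],c['cx'],c['cy'],np.round(c['pose'],3).tolist())
print(read_state(),pinch_z)
E
```

```text
scene 465.86614696487084 272.91493990099013 207.47620775183645 [[-0.713, 0.443, -0.543, 1154.995], [0.701, 0.427, -0.571, 720.18], [-0.021, -0.788, -0.615, 961.525], [0.0, 0.0, 0.0, 1.0]]
top 389.56723555521006 275.71778863293366 203.85583870688941 [[-0.012, -0.998, 0.063, 421.588], [-1.0, 0.013, 0.019, 10.387], [-0.02, -0.063, -0.998, 1301.428], [0.0, 0.0, 0.0, 1.0]]
{'clock': 0.1, 'joints': array([ 1.09139087e+00,  3.00435268e-01,  1.52149720e+00, -1.38478514e-05,
        1.32069485e+00, -6.65908898e-02]), 'qd': array([ 0.00071993, -0.00309165, -0.00137898, -0.00049599, -0.00026271,
        0.0001692 ]), 'effort': array([ 1.62058379e-03, -5.32639682e+01, -3.53288591e+01,  7.09515531e-02,
        2.34733050e-02, -8.37524823e-06]), 'eef_pos': array([220.55085388, 503.59566121, 204.94146686]), 'eef_rot': array([-3.14055939e+00, -5.54646889e-05,  2.72878149e+00]), 'wrist_force': array([-0.27135644,  0.67943508, -0.78342517]), 'moment': array([-0.02082198, -0.00234697,  0.03768381]), 'finger_gap': 94.06232977458767} 18.8
```

View pics/scene0.png

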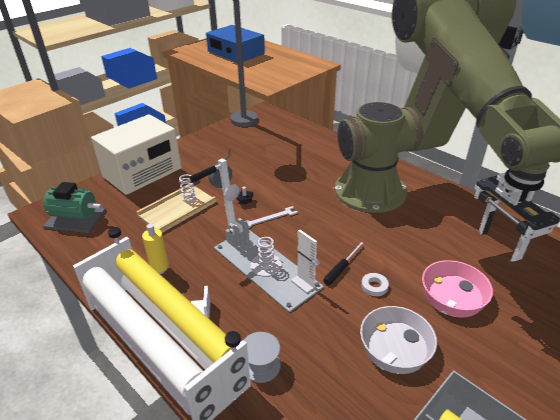

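View pics/top0.png

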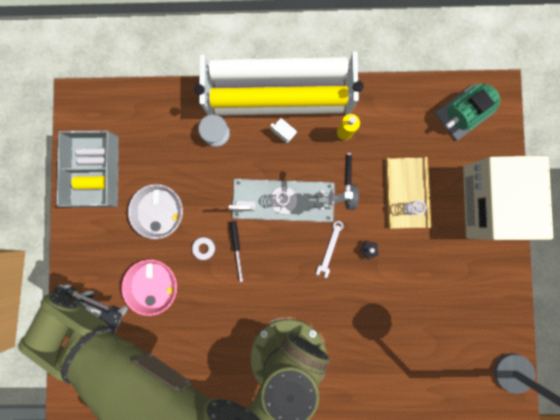

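```bash
python3 - <<'E'
import cv2
a=cv2.imread('pics/top0.png'); cv2.imwrite('pics/t0z.png',cv2.resize(a[115:255,215:440],None,fx=3.5,fy=3.5,interpolation=cv2.INTER_CUBIC))
a=cv2.imread('pics/scene0.png'); cv2.imwrite('pics/s0z.png',cv2.resize(a[140:310,130:340],None,fx=3.5,fy=3.5,interpolation=cv2.INTER_CUBIC))
E
```

```text
(no output)
```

View pics/t0z.png

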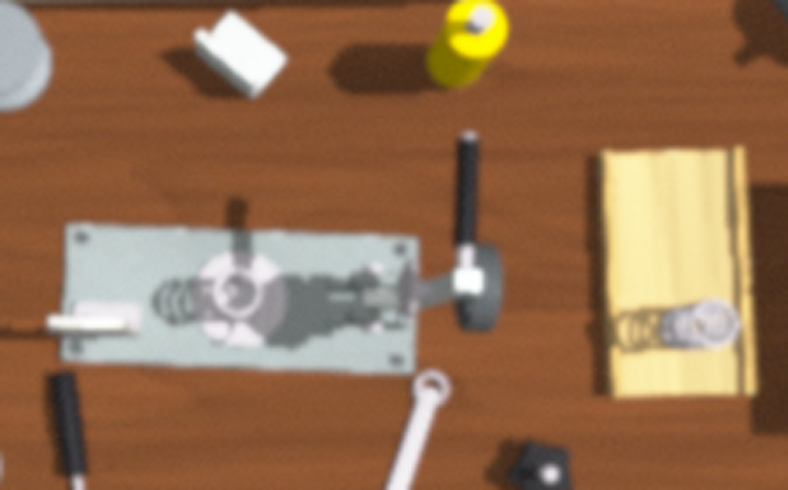

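View pics/s0z.png

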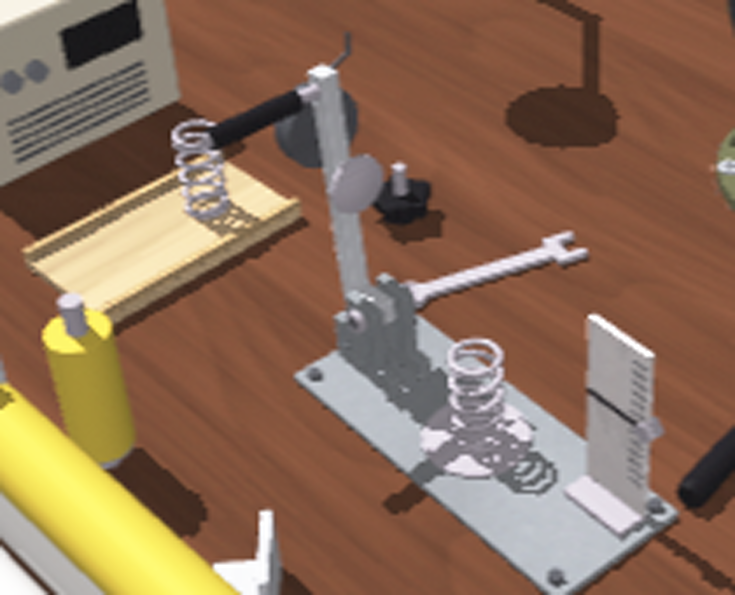

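```bash
python3 - <<'E'
from h import *
c=load('top0'); s=load('scene0')
T=lambda X,Y,z: atz(c,(X+.5)/3.5-.5+215,(Y+.5)/3.5-.5+115,z)
S=lambda X,Y,z: atz(s,(X+.5)/3.5-.5+130,(Y+.5)/3.5-.5+140,z)
print('base');B=[T(*p,8) for p in((66,224),(417,238),(415,374),(62,360))]
for b in B:print(b.round(1))
print('ctr',np.mean(B,0), [np.linalg.norm(B[i]-B[(i+1)%4]).round(1) for i in range(4)])
for i,j in((1,0),(2,3)): d=B[j]-B[i]; print('yaw y axis',np.arctan2(d[1],d[0]))
for i,j in((3,0),(2,1)): d=B[j]-B[i]; print('x axis',np.arctan2(d[1],d[0]))
print('springtop',T(237,290,102), 'scene',S(474,355,102),'plate top',T(240,297,12))
print('handle top mid ends',T(468,140,271),T(465,246,271), 'scene',S(218,137,271),S(303,102,271))
print('board');B=[T(*p,z) for p,z in(((604,152),12),((745,148),22),((757,394),22),((612,396),12))]
for b in B:print(b.round(1))
print('springb',T(715,323,102),S(193,133,102))
print('pan rim',atz(c,155.5,211.5,45),'scene',atz(s,398.5,338,45))
print('roller',T(481,17,170),'bobbin',atz(c,213,129,70),'star',T(550,472,60))
E
```

```text
base
[589.7 175.    8. ]
[ 571.4 -159.5    8. ]
[ 442.2 -154.8    8. ]
[459.7 179.5   8. ]
ctr [515.74663836  10.06558389   8.        ] [np.float64(335.0), np.float64(129.3), np.float64(334.8), np.float64(130.1)]
yaw y axis 1.5161607088760758
yaw y axis 1.5185964837379775
x axis -0.034614785429043414
x axis -0.03604339835948116
springtop [516.68826204  12.19275347 102.        ] scene [515.92277941  13.16894894 102.        ] plate top [517.12959201   9.57263119  12.        ]
handle top mid ends [ 615.3122802  -165.23655596  271.        ] [ 534.33054836 -161.0459458   271.        ] scene [ 607.25563588 -162.46150924  271.        ] [ 532.47099442 -153.49751384  271.        ]
board
[ 650.5 -337.8   12. ]
[ 650.4 -467.    22. ]
[ 419.5 -469.7   22. ]
[ 419.2 -338.3   12. ]
springb [ 482.01367046 -405.50325308  102.        ] [ 485.56386004 -400.96709072  102.        ]
pan rim [481.24179092 424.79216486  45.        ] scene [488.98012128 433.92028184  45.        ]
roller [ 738.43068934 -195.81108093  170.        ] bobbin [743.27648312 232.38467293  70.        ] star [ 351.61528661 -267.66105888   60.        ]
```

```bash
cat >> h.py <<'E'
from scipy.spatial.transform import Rotation as Ro
TY=-0.053
ex=np.array([np.cos(TY),np.sin(TY),0]); ey=np.array([-np.sin(TY),np.cos(TY),0]); H=np.array([509.6,-109,74.])
def handle(th,out=78):
    a=0.1684+1.65-th; return H+out*ex+202.9*(np.cos(a)*ey+np.sin(a)*np.array([0,0,1]))
def rel(p,yaw,s=None):
    s=s or read_state(); R0=Ro.from_euler('xyz',s['eef_rot']); t=R0.inv().apply(np.array(p)-s['eef_pos'])/10
    r=(R0.inv()*Ro.from_euler('xyz',[np.pi,0,yaw])).as_rotvec()
    return np.round(np.r_[t,r],3).tolist()
E
python3 - <<'E'
from h import *
print(handle(0))
print(rel([400,170,330],3.0886)); p=handle(0);p[2]=330;print(rel(p,3.0886))
E
```

```text
[ 584.85617627 -162.7892598   270.71205724]
[-29.82, -23.371, -12.483, -0.001, -0.0, -0.36]
[-60.104, -46.438, -12.461, -0.001, -0.0, -0.36]
```

Call:
{"api": "servo_tool", "payload": {
  "series": [
    [0,0,-4,0,0,0],
    [0,0,-8,0,0,0],
    [-2,-1.6,-12.5,0,0,-0.1],
    [-5,-4,-12.5,0,0,-0.2],
    [-8,-6.3,-12.5,0,0,-0.36],
    [-11,-8.6,-12.5,0,0,-0.36],
    [-14,-11,-12.5,0,0,-0.36],
    [-17,-13.2,-12.5,0,0,-0.36],
    [-20,-15.6,-12.5,0,0,-0.36],
    [-23,-18,-12.5,0,0,-0.36]
  ],
  "gripper": 5,
  "grip_force": 20
}}

```text
clock: 0.93
eef_pos: [359.4, 244.9, 330.3]
eef_rot: [-3.142, -0.0, 3.089]
wrist_force: [0.7, 0.7, 0.7]
finger_gap: 50.1
```

```bash
python3 - <<'E'
from h import *
p=handle(0);p[2]=330;print(rel(p,3.0886))
E
```

```text
[-24.653, -39.527, 0.034, -0.0, -0.0, 0.0]
```

Call:
{"api": "servo_tool", "payload": {
  "series": [
    [-2.2,-3.5,0,0,0,0],
    [-4.3,-7,0,0,0,0],
    [-6.5,-10.5,0,0,0,0],
    [-8.7,-14,0,0,0,0],
    [-10.9,-17.5,0,0,0,0],
    [-13.1,-21,0,0,0,0],
    [-15.3,-24.5,0,0,0,0],
    [-17.5,-28,0,0,0,0],
    [-19.7,-31.5,0,0,0,0],
    [-21.8,-35,0,0,0,0]
  ]
}}

```text
clock: 1.77
eef_pos: [558.9, -116.5, 330.1]
eef_rot: [3.141, -0.001, 3.089]
wrist_force: [-0.2, 0.2, 0.6]
finger_gap: 50.3
```

```bash
python3 - <<'E'
from h import *
p=handle(0);p[2]-=18.8;print(rel(p,3.0886),read_state()['clock'])
E
```

```text
[-2.843, -4.488, 7.813, 0.0, -0.001, -0.0] 1.7667
```

Call:
{"api": "servo_tool", "payload": {
  "series": [
    [-1.4,-2.3,0,0,0,0],
    [-2.6,-4.2,0,0,0,0],
    [-2.84,-4.49,0,0,0,0],
    [-2.84,-4.49,0.5,0,0,0],
    [-2.84,-4.49,1.5,0,0,0],
    [-2.84,-4.49,3,0,0,0],
    [-2.84,-4.49,3,0,0,0],
    [-2.84,-4.49,3,0,0,0],
    [-2.84,-4.49,3,0,0,0],
    [-2.84,-4.49,3,0,0,0]
  ]
}}

```text
clock: 2.6
eef_pos: [584.4, -160.3, 301.4]
eef_rot: [-3.141, 0.001, 3.089]
wrist_force: [0.0, -0.4, 0.1]
finger_gap: 49.9
```

```bash
python3 - <<'E'
from h import *
p=handle(0);p[2]-=18.8;print(rel(p,3.0886),read_state()['clock'])
for n in ('scene','top'):
  c=snap(n,n+'1')
a=cv2.imread('pics/scene1.png')[80:280,140:340];b=cv2.imread('pics/top1.png')[100:250,280:430]
cv2.imwrite('pics/m1.png',np.hstack([cv2.resize(a,(400,400),interpolation=2),cv2.resize(b,(400,400),interpolation=2)]))
E
```

```text
[-0.05, -0.246, 4.954, -0.0, 0.001, 0.001] 2.6
```

View pics/m1.png

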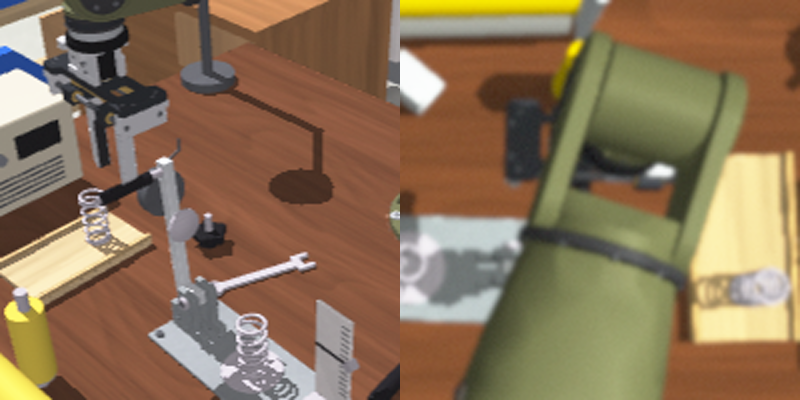

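The scene view shows the open fingers straddling the black handle from above (about pixel 130,185 in the crop). I'll go down and grip.

Call:
{"api": "servo_tool", "payload": {
  "series": [
    [0,-0.2,1,0,0,0],
    [0,-0.2,2,0,0,0],
    [0,-0.2,3,0,0,0],
    [0,-0.2,4,0,0,0],
    [0,-0.2,4.6,0,0,0],
    [0,-0.2,4.95,0,0,0],
    [0,-0.2,4.95,0,0,0],
    [0,-0.2,4.95,0,0,0],
    [0,-0.2,4.95,0,0,0],
    [0,-0.2,4.95,0,0,0]
  ]
}}

```text
clock: 3.53
eef_pos: [584.4, -162.8, 251.5]
eef_rot: [-3.141, 0.001, 3.089]
wrist_force: [-0.3, -0.4, 0.2]
finger_gap: 50.1
```

Call:
{"api": "servo_tool", "payload": {
  "series": [
    [0,0,0,0,0,0],
    [0,0,0,0,0,0],
    [0,0,0,0,0,0],
    [0,0,0,0,0,0],
    [0,0,0,0,0,0],
    [0,0,0,0,0,0],
    [0,0,0,0,0,0],
    [0,0,0,0,0,0],
    [0,0,0,0,0,0],
    [0,0,0,0,0,0]
  ],
  "gripper": 1,
  "grip_force": 15
}}

```text
clock: 4.37
eef_pos: [584.2, -162.9, 251.0]
eef_rot: [-3.141, 0.0, 3.089]
wrist_force: [0.4, -3.9, 0.7]
finger_gap: 17.3
```

```bash
python3 - <<'E'
from h import *
c=snap('scene','scene2');a=c['pixels'][80:280,140:340,::-1];cv2.imwrite('pics/m2.png',cv2.resize(a,(500,500),interpolation=2))
s=read_state();print(s['eef_pos'],s['wrist_force'])
R0=Ro.from_euler('xyz',s['eef_rot'])
for t in np.arange(0.1,1.61,0.1):
    print(round(t,2),np.round(R0.inv().apply(handle(t)-handle(0))/10,2))
E
```

```text
[ 584.2239621  -162.85203974  251.00972411] [ 0.19429556 -2.47875843 -0.22462222]
0.1 [-0.    1.99 -0.4 ]
0.2 [-0.    4.01 -0.6 ]
0.3 [-0.    6.04 -0.59]
0.4 [-0.    8.05 -0.39]
0.5 [-0.   10.04  0.02]
0.6 [-0.   11.98  0.63]
0.7 [-0.   13.84  1.42]
0.8 [-0.   15.62  2.4 ]
0.9 [-0.   17.29  3.54]
1.0 [-0.   18.84  4.85]
1.1 [-0.   20.25  6.31]
1.2 [-0.   21.51  7.9 ]
1.3 [-0.   22.6   9.61]
1.4 [-0.   23.51 11.42]
1.5 [-0.   24.25 13.31]
1.6 [ 0.   24.78 15.27]
```

View pics/m2.png

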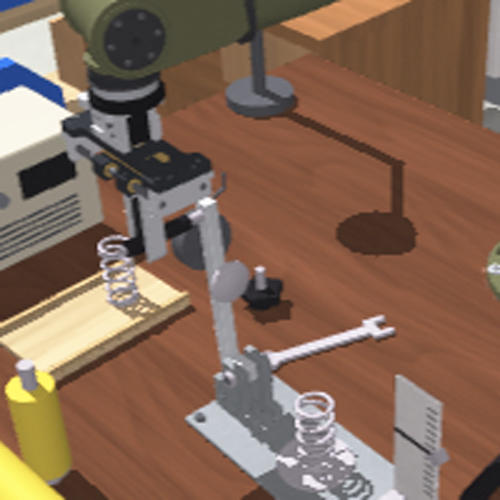

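Call:
{"api": "servo_tool", "payload": {
  "series": [
    [0,1.0,-0.22,0,0,0],
    [0,2.0,-0.4,0,0,0],
    [0,3.0,-0.52,0,0,0],
    [0,4.0,-0.6,0,0,0],
    [0,5.02,-0.62,0,0,0],
    [0,6.04,-0.59,0,0,0],
    [0,7.05,-0.51,0,0,0],
    [0,8.05,-0.39,0,0,0],
    [0,9.05,-0.21,0,0,0],
    [0,10.04,0.02,0,0,0]
  ]
}}

```text
clock: 5.25
eef_pos: [589.5, -61.2, 250.4]
eef_rot: [3.141, -0.0, 3.089]
wrist_force: [1.5, -1.2, -0.6]
finger_gap: 17.2
```

```bash
python3 - <<'E'
from h import *
s=read_state();print(s['eef_pos']+[0,0,18.8]-handle(.5),s['wrist_force'],s['moment'],s['finger_gap'])
R0=Ro.from_euler('xyz',s['eef_rot'])
for t in np.arange(0.55,1.61,0.05):
    print(round(t,2),np.round(R0.inv().apply(handle(t)-handle(0.5))/10,2))
E
```

```text
[-0.68844984  1.29132254 -1.31788866] [ 1.47713515 -1.23099928 -0.64772395] [-0.25941292 -0.31839482  0.02381765] 17.241287387237925
0.55 [-0.    0.98  0.28]
0.6 [-0.    1.94  0.6 ]
0.65 [-0.    2.88  0.98]
0.7 [-0.   3.8  1.4]
0.75 [-0.    4.7   1.87]
0.8 [-0.    5.58  2.38]
0.85 [-0.    6.43  2.93]
0.9 [-0.    7.25  3.53]
0.95 [-0.    8.04  4.16]
1.0 [-0.01  8.8   4.84]
1.05 [-0.01  9.52  5.55]
1.1 [-1.000e-02  1.021e+01  6.300e+00]
1.15 [-1.000e-02  1.085e+01  7.080e+00]
1.2 [-1.000e-02  1.146e+01  7.890e+00]
1.25 [-1.000e-02  1.203e+01  8.730e+00]
1.3 [-1.000e-02  1.255e+01  9.600e+00]
1.35 [-1.000e-02  1.303e+01  1.049e+01]
1.4 [-1.000e-02  1.347e+01  1.141e+01]
1.45 [-1.000e-02  1.386e+01  1.234e+01]
1.5 [-1.00e-02  1.42e+01  1.33e+01]
1.55 [-1.000e-02  1.449e+01  1.427e+01]
1.6 [-1.000e-02  1.474e+01  1.526e+01]
```

Forces are small, so I'll continue the arc.

Call:
{"api": "servo_tool", "payload": {
  "series": [
    [0,0.98,0.28,0,0,0],
    [0,1.94,0.6,0,0,0],
    [0,2.88,0.98,0,0,0],
    [0,3.8,1.4,0,0,0],
    [0,4.7,1.87,0,0,0],
    [0,5.58,2.38,0,0,0],
    [0,6.43,2.93,0,0,0],
    [0,7.25,3.53,0,0,0],
    [0,8.04,4.16,0,0,0],
    [0,8.8,4.84,0,0,0]
  ]
}}

```text
clock: 6.08
eef_pos: [594.1, 26.3, 201.6]
eef_rot: [3.141, -0.0, 3.089]
wrist_force: [1.4, 1.4, -1.8]
finger_gap: 17.7
```

```bash
python3 - <<'E'
from h import *
s=read_state();print(s['eef_pos']+[0,0,18.8]-handle(1.),s['wrist_force'],s['moment'],s['finger_gap'])
R0=Ro.from_euler('xyz',s['eef_rot'])
for t in np.arange(1.04,1.72,0.04):
    print(round(t,2),np.round(R0.inv().apply(handle(t)-handle(1.))/10,2))
E
```

```text
[-0.68761922  0.95463964 -1.7426755 ] [ 1.37347107  1.42591792 -1.80078861] [ 0.09252523 -0.29922405 -0.00889201] 17.663517545433006
1.04 [-0.    0.58  0.57]
1.08 [-0.    1.14  1.16]
1.12 [-0.    1.67  1.77]
1.16 [-0.    2.18  2.4 ]
1.2 [-0.    2.67  3.05]
1.24 [-0.    3.12  3.72]
1.28 [-0.    3.55  4.41]
1.32 [-0.    3.96  5.11]
1.36 [-0.    4.33  5.83]
1.4 [-0.    4.67  6.57]
1.44 [-0.    4.99  7.32]
1.48 [-0.    5.27  8.08]
1.52 [-0.    5.53  8.85]
1.56 [-0.    5.75  9.63]
1.6 [-0.    5.94 10.42]
1.64 [-0.    6.1  11.21]
1.68 [-0.    6.23 12.01]
```

Call:
{"api": "servo_tool", "payload": {
  "series": [
    [0,0.58,0.57,0,0,0],
    [0,1.14,1.16,0,0,0],
    [0,1.67,1.77,0,0,0],
    [0,2.18,2.4,0,0,0],
    [0,2.67,3.05,0,0,0],
    [0,3.12,3.72,0,0,0],
    [0,3.55,4.41,0,0,0],
    [0,3.96,5.11,0,0,0],
    [0,4.33,5.83,0,0,0],
    [0,4.67,6.57,0,0,0]
  ]
}}

```text
clock: 6.92
eef_pos: [596.6, 72.5, 135.9]
eef_rot: [3.142, -0.0, 3.089]
wrist_force: [1.8, 2.4, -3.6]
finger_gap: 17.5
```

```bash
python3 - <<'E'
from h import *
s=read_state();print(s['eef_pos']+[0,0,18.8]-handle(1.4),s['wrist_force'],s['moment'],s['finger_gap'])
R0=Ro.from_euler('xyz',s['eef_rot'])
for t in np.arange(1.42,1.72,0.02):
    print(round(t,2),np.round(R0.inv().apply(handle(t)-handle(1.4))/10,2))
c=snap('scene','scene3');a=c['pixels'][80:330,140:390,::-1];cv2.imwrite('pics/m3.png',cv2.resize(a,(600,600),interpolation=2))
E
```

```text
[-0.66866562  0.47044104 -1.75391148] [ 1.82310232  2.40237583 -3.55829084] [ 0.41080775 -0.34234524 -0.00451543] 17.546028920697015
1.42 [-0.    0.16  0.37]
1.44 [-0.    0.31  0.75]
1.46 [-0.    0.46  1.13]
1.48 [-0.    0.6   1.51]
1.5 [-0.    0.73  1.89]
1.52 [-0.    0.85  2.28]
1.54 [-0.    0.97  2.67]
1.56 [-0.    1.08  3.06]
1.58 [-0.    1.18  3.45]
1.6 [-0.    1.27  3.85]
1.62 [-0.    1.35  4.24]
1.64 [-0.    1.43  4.64]
1.66 [-0.    1.5   5.04]
1.68 [-0.    1.56  5.44]
1.7 [-0.    1.61  5.85]
1.72 [-0.    1.65  6.25]
```

View pics/m3.png

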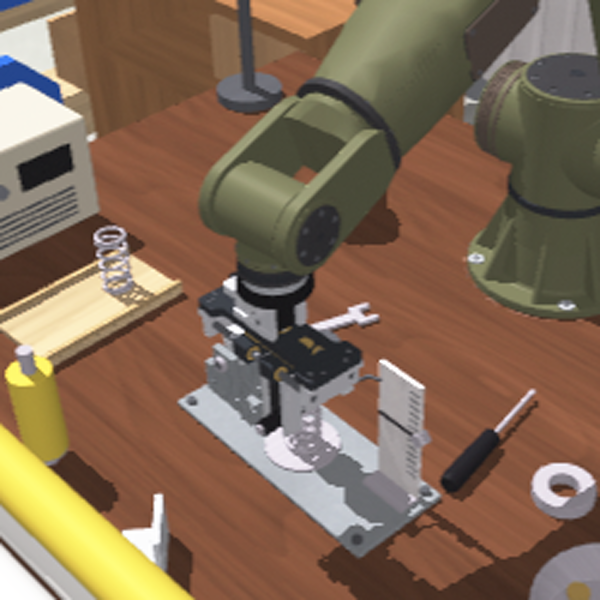

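Call:
{"api": "servo_tool", "payload": {
  "series": [
    [0,0.12,0.28,0,0,0],
    [0,0.24,0.56,0,0,0],
    [0,0.35,0.85,0,0,0],
    [0,0.46,1.13,0,0,0],
    [0,0.57,1.42,0,0,0],
    [0,0.66,1.7,0,0,0],
    [0,0.76,1.99,0,0,0],
    [0,0.85,2.28,0,0,0],
    [0,0.91,2.47,0,0,0],
    [0,0.97,2.67,0,0,0]
  ]
}}

```text
clock: 7.8
eef_pos: [597.2, 81.5, 109.9]
eef_rot: [-3.141, 0.0, 3.089]
wrist_force: [0.2, -1.1, -0.6]
finger_gap: 17.3
```

```bash
python3 - <<'E'
from h import *
s=read_state();print(s['eef_pos']+[0,0,18.8]-handle(1.54),s['wrist_force'],s['moment'],s['finger_gap'])
E
```

```text
[-0.60360308 -0.16405826 -1.07683302] [ 0.22056475 -1.1149643  -0.60777803] [-0.45104058  0.07863154 -0.00070051] 17.31247430211225
```

Call:
{"api": "servo_tool", "payload": {
  "series": [
    [0,0.05,0.15,0,0,0],
    [0,0.08,0.3,0,0,0],
    [0,0.12,0.45,0,0,0],
    [0,0.13,0.5,0,0,0],
    [0,0.13,0.5,0,0,0],
    [0,0.13,0.5,0,0,0],
    [0,0.13,0.5,0,0,0],
    [0,0.13,0.5,0,0,0],
    [0,0.13,0.5,0,0,0],
    [0,0.13,0.5,0,0,0]
  ]
}}

```text
clock: 8.63
eef_pos: [597.3, 82.9, 105.0]
eef_rot: [-3.141, 0.0, 3.089]
wrist_force: [1.2, -4.8, 0.5]
finger_gap: 17.8
```

Call:
{"api": "servo_tool", "payload": {
  "series": [
    [0,0,0,0,0,0],
    [0,0,0,0,0,0],
    [0,0,0,0,0,0],
    [0,0,0,0,0,0],
    [0,0,0,0,0,0],
    [0,0,0,0,0,0],
    [0,0,0,0,0,0],
    [0,0,0,0,0,0],
    [0,0,0,0,0,0],
    [0,0,0,0,0,0]
  ],
  "gripper": 6
}}

```text
clock: 9.47
eef_pos: [597.2, 83.1, 104.9]
eef_rot: [-3.142, 0.0, 3.089]
wrist_force: [0.5, -0.9, -0.5]
finger_gap: 60.0
```

Call:
{"api": "servo_tool", "payload": {
  "series": [
    [0,0,-1,0,0,0],
    [0,0,-2,0,0,0],
    [0,0,-4,0,0,0],
    [0,0,-6,0,0,0],
    [0,0,-9,0,0,0],
    [0,0,-12,0,0,0],
    [0,0,-15,0,0,0],
    [0,0,-18,0,0,0],
    [0,0,-18,0,0,0],
    [0,0,-18,0,0,0]
  ]
}}

```text
clock: 10.3
eef_pos: [597.6, 83.1, 287.5]
eef_rot: [3.141, 0.004, 3.089]
wrist_force: [0.4, -0.3, -0.0]
finger_gap: 59.7
```

```bash
python3 - <<'E'
from h import *
s=read_state();print(s['eef_pos'],s['wrist_force'])
c=snap('scene','scene4');a=c['pixels'][180:320,200:360,::-1];cv2.imwrite('pics/m4.png',cv2.resize(a,None,fx=5,fy=4.2,interpolation=2))
E
```

```text
[597.55728298  83.09350147 287.54304331] [ 0.44787072 -0.27760177 -0.04032912]
```

View pics/m4.png

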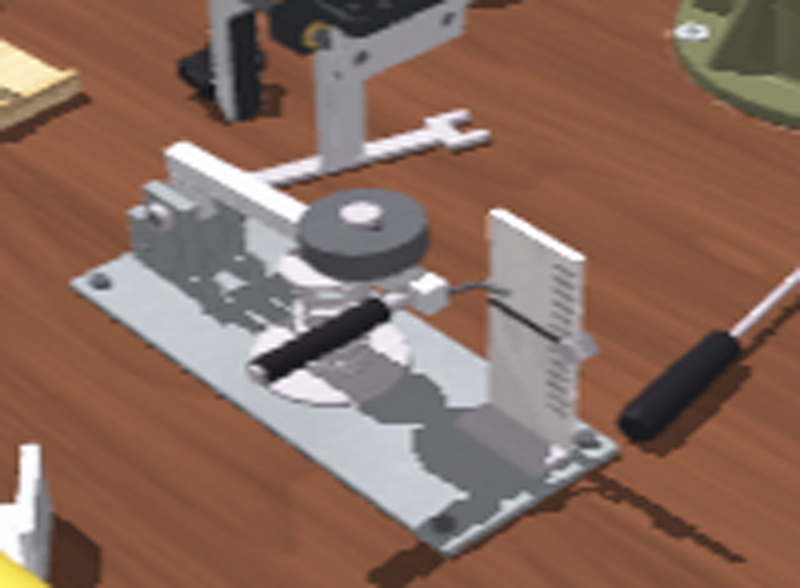

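Call:
{"api": "servo_tool", "payload": {
  "series": [
    [0,0,0,0,0,0],
    [0,0,0,0,0,0],
    [0,0,0,0,0,0],
    [0,0,0,0,0,0],
    [0,0,0,0,0,0],
    [0,0,0,0,0,0],
    [0,0,0,0,0,0],
    [0,0,0,0,0,0],
    [0,0,0,0,0,0],
    [0,0,0,0,0,0]
  ]
}}

```text
clock: 11.18
eef_pos: [597.2, 83.1, 284.9]
eef_rot: [-3.142, 0.0, 3.089]
wrist_force: [-0.4, -0.8, 0.0]
finger_gap: 59.7
```

```bash
python3 - <<'E'
from h import *
c=snap('scene','scene5');a=c['pixels'][180:320,200:360,::-1].copy();a=cv2.resize(a,None,fx=5,fy=4.2,interpolation=2)
def tip(th,x):
    d=1.65-th; y,z=239.4,34
    return H+x*ex+(y*np.cos(d)-z*np.sin(d))*ey+np.array([0,0,y*np.sin(d)+z*np.cos(d)])
Z=lambda p:(proj(c,p)-[200,180]+.5)*[5,4.2]-.5
for th in(1.5,1.57,1.65,1.71): print(th,'hnd',Z(handle(th,26)).round(),Z(handle(th,109)).round(),'tip',Z(tip(th,0)).round(),Z(tip(th,-20)).round())
O=H+120*ey; O[2]=0
for y in(94,125,156): print('mark',Z(O-37*ex+y*ey+[0,0,108]).round())
cv2.imwrite('pics/m5.png',a)
E
```

```text
1.5 hnd [376. 291.] [251. 356.] tip [464. 296.] [492. 281.]
1.57 hnd [381. 310.] [257. 376.] tip [470. 319.] [498. 304.]
1.65 hnd [386. 332.] [263. 398.] tip [474. 345.] [502. 329.]
1.71 hnd [388. 347.] [266. 413.] tip [476. 363.] [504. 347.]
mark [492. 296.]
mark [533. 321.]
mark [575. 347.]
```

View pics/m5.png

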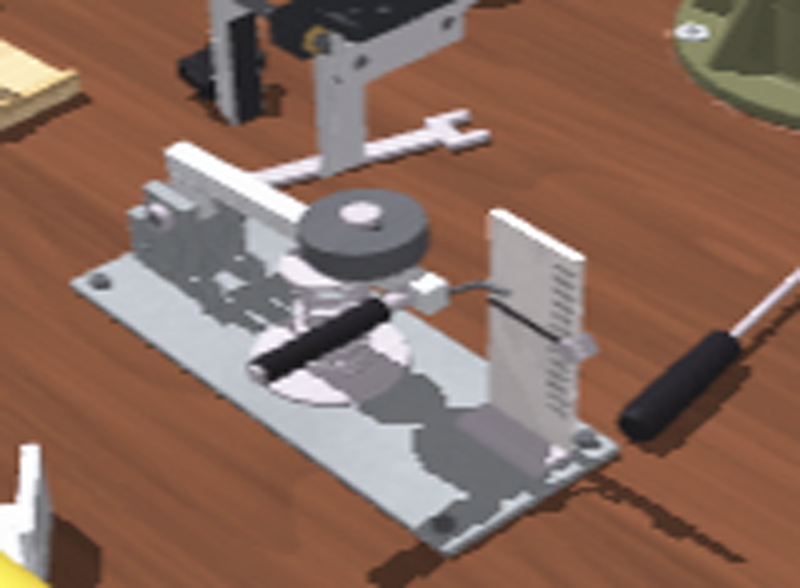

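Settled: the handle end pixels (387,312)/(258,375) match the 1.57 rad projection within a few pixels, against 347/413 for 1.71. The pointer tip (508,291) is above the mark line, which runs (490,300) to (575,347). The spring is good. Next I'll swing the lever back.

```bash
python3 - <<'E'
from h import *
p=handle(1.565);p[2]-=18.8;print(rel(p,3.0886))
E
```

```text
[-0.069, 0.0, 17.888, -0.0, -0.0, 0.0]
```

Call:
{"api": "servo_tool", "payload": {
  "series": [
    [0,0,3,0,0,0],
    [0,0,6,0,0,0],
    [0,0,9,0,0,0],
    [0,0,12,0,0,0],
    [0,0,14,0,0,0],
    [0,0,15.5,0,0,0],
    [0,0,16.7,0,0,0],
    [0,0,17.5,0,0,0],
    [0,0,17.9,0,0,0],
    [0,0,17.9,0,0,0]
  ]
}}

```text
clock: 12.07
eef_pos: [597.2, 83.1, 105.6]
eef_rot: [-3.142, -0.0, 3.089]
wrist_force: [-0.2, 0.7, -0.4]
finger_gap: 59.9
```

Call:
{"api": "servo_tool", "payload": {
  "series": [
    [0,0,0,0,0,0],
    [0,0,0,0,0,0],
    [0,0,0,0,0,0],
    [0,0,0,0,0,0],
    [0,0,0,0,0,0],
    [0,0,0,0,0,0],
    [0,0,0,0,0,0],
    [0,0,0,0,0,0],
    [0,0,0,0,0,0],
    [0,0,0,0,0,0]
  ],
  "gripper": 1,
  "grip_force": 20
}}

```text
clock: 12.9
eef_pos: [597.1, 82.2, 105.7]
eef_rot: [-3.14, -0.0, 3.088]
wrist_force: [-0.3, -6.7, -0.6]
finger_gap: 17.5
```

```bash
python3 - <<'E'
from h import *
s=read_state();print(s['eef_pos']+[0,0,18.8]-handle(1.565),s['wrist_force'],s['finger_gap'])
R0=Ro.from_euler('xyz',[np.pi,0,3.0886])
for t in np.linspace(1.565,0.02,31):
    print(round(t,2),np.round(R0.inv().apply(handle(t)-handle(1.565))/10,2))
E
```

```text
[-0.74784089 -0.84416819 -0.35149063] [-0.27014427 -6.67622579 -0.59962678] 17.46056571770905
1.56 [0. 0. 0.]
1.51 [ 0.   -0.29 -1.  ]
1.46 [ 0.   -0.63 -1.99]
1.41 [ 0.   -1.02 -2.96]
1.36 [ 0.   -1.46 -3.91]
1.31 [ 0.   -1.94 -4.83]
1.26 [ 0.   -2.48 -5.73]
1.2 [ 0.   -3.06 -6.6 ]
1.15 [ 0.   -3.68 -7.44]
1.1 [ 0.   -4.35 -8.24]
1.05 [ 0.   -5.05 -9.01]
1.0 [ 0.   -5.8  -9.75]
0.95 [  0.    -6.58 -10.44]
0.9 [  0.    -7.4  -11.09]
0.84 [  0.    -8.25 -11.7 ]
0.79 [  0.    -9.13 -12.26]
0.74 [  0.   -10.03 -12.78]
0.69 [  0.   -10.96 -13.25]
0.64 [  0.   -11.92 -13.68]
0.59 [  0.   -12.9  -14.05]
0.53 [  0.   -13.89 -14.37]
0.48 [  0.   -14.9  -14.64]
0.43 [  0.   -15.92 -14.86]
0.38 [  0.   -16.95 -15.02]
0.33 [  0.   -17.99 -15.14]
0.28 [  0.   -19.04 -15.19]
0.23 [  0.   -20.08 -15.2 ]
0.17 [  0.   -21.12 -15.15]
0.12 [  0.   -22.16 -15.05]
0.07 [  0.   -23.2  -14.89]
0.02 [  0.   -24.22 -14.68]
```

Call:
{"api": "servo_tool", "payload": {
  "series": [
    [0,-0.3,-1.0,0,0,0],
    [0,-0.65,-2.0,0,0,0],
    [0,-1.05,-2.97,0,0,0],
    [0,-1.5,-3.92,0,0,0],
    [0,-2.0,-4.84,0,0,0],
    [0,-2.53,-5.74,0,0,0],
    [0,-3.1,-6.6,0,0,0],
    [0,-3.72,-7.44,0,0,0],
    [0,-4.4,-8.24,0,0,0],
    [0,-5.1,-9.0,0,0,0]
  ]
}}

```text
clock: 13.73
eef_pos: [594.7, 33.6, 198.1]
eef_rot: [3.138, 0.002, 3.09]
wrist_force: [0.6, 13.3, 4.9]
finger_gap: 17.4
```

Call:
{"api": "servo_tool", "payload": {
  "series": [
    [0,-0.75,-0.74,0,0,0],
    [0,-1.53,-1.43,0,0,0],
    [0,-2.35,-2.08,0,0,0],
    [0,-3.2,-2.69,0,0,0],
    [0,-4.08,-3.25,0,0,0],
    [0,-4.98,-3.77,0,0,0],
    [0,-5.91,-4.24,0,0,0],
    [0,-6.87,-4.67,0,0,0],
    [0,-7.85,-5.04,0,0,0],
    [0,-8.84,-5.36,0,0,0]
  ]
}}

```text
clock: 14.57
eef_pos: [590.0, -56.1, 251.8]
eef_rot: [3.141, 0.003, 3.09]
wrist_force: [2.0, 3.0, 1.5]
finger_gap: 17.2
```

```bash
python3 - <<'E'
from h import *
s=read_state();print(s['eef_pos']+[0,0,18.8]-handle(.533),s['wrist_force'],s['finger_gap'])
for t in (.3,.1,.03,0):
    p=handle(t);p[2]-=18.8;print(t,rel(p,3.0886))
E
```

```text
[-0.51541337 -0.02271099  1.89863511] [1.96859584 3.01624125 1.54882792] 17.208100110298123
0.3 [-0.049, -4.644, -0.607, 0.001, 0.003, 0.001]
0.1 [-0.044, -8.691, -0.418, 0.001, 0.003, 0.001]
0.03 [-0.043, -10.088, -0.161, 0.001, 0.003, 0.001]
0 [-0.042, -10.68, -0.021, 0.001, 0.003, 0.001]
```

Call:
{"api": "servo_tool", "payload": {
  "series": [
    [0,-1.1,-0.22,0,0,0],
    [0,-2.3,-0.4,0,0,0],
    [0,-3.5,-0.52,0,0,0],
    [0,-4.65,-0.6,0,0,0],
    [0,-5.7,-0.6,0,0,0],
    [0,-6.7,-0.57,0,0,0],
    [0,-7.7,-0.5,0,0,0],
    [0,-8.7,-0.42,0,0,0],
    [0,-9.5,-0.28,0,0,0],
    [0,-10.2,-0.14,0,0,0]
  ]
}}

```text
clock: 15.4
eef_pos: [584.4, -159.1, 250.8]
eef_rot: [-3.141, -0.0, 3.088]
wrist_force: [2.8, -0.1, 0.1]
finger_gap: 17.1
```

Call:
{"api": "servo_tool", "payload": {
  "series": [
    [0,-0.2,0.04,0,0,0],
    [0,-0.4,0.1,0,0,0],
    [0,-0.4,0.1,0,0,0],
    [0,-0.4,0.1,0,0,0],
    [0,-0.4,0.1,0,0,0],
    [0,-0.4,0.1,0,0,0],
    [0,-0.4,0.1,0,0,0],
    [0,-0.4,0.1,0,0,0],
    [0,-0.4,0.1,0,0,0],
    [0,-0.4,0.1,0,0,0]
  ]
}}

```text
clock: 16.23
eef_pos: [584.2, -161.9, 249.9]
eef_rot: [3.142, -0.0, 3.089]
wrist_force: [2.4, -1.2, 0.6]
finger_gap: 17.4
```

Call:
{"api": "servo_tool", "payload": {
  "series": [
    [0,0,0,0,0,0],
    [0,0,0,0,0,0],
    [0,0,0,0,0,0],
    [0,0,0,0,0,0],
    [0,0,0,0,0,0],
    [0,0,0,0,0,0],
    [0,0,0,0,0,0],
    [0,0,0,0,0,0],
    [0,0,0,0,0,0],
    [0,0,0,0,0,0]
  ],
  "gripper": 6
}}

```text
clock: 17.07
eef_pos: [584.2, -162.0, 249.9]
eef_rot: [3.142, -0.0, 3.089]
wrist_force: [-0.0, -0.4, -0.3]
finger_gap: 60.4
```

Call:
{"api": "servo_tool", "payload": {
  "series": [
    [0,0,-1,0,0,0],
    [0,0,-3,0,0,0],
    [0,0,-5,0,0,0],
    [0,0,-8,0,0,0],
    [0,0,-10,0,0,0],
    [0,0,-10,0,0,0],
    [0,0,-10,0,0,0],
    [0,0,-10,0,0,0],
    [0,0,-10,0,0,0],
    [0,0,-10,0,0,0]
  ]
}}

```text
clock: 17.9
eef_pos: [584.1, -161.9, 349.0]
eef_rot: [3.141, -0.002, 3.089]
wrist_force: [0.2, 0.8, 0.7]
finger_gap: 59.9
```

```bash
python3 - <<'E'
from h import *
c=snap('scene','scene6');a=c['pixels'][80:330,140:390,::-1];cv2.imwrite('pics/m6.png',cv2.resize(a,(600,600),interpolation=2))
print(read_state()['eef_pos']); print(rel([516.5,12.5,360],1.518))
E
```

```text
[ 584.13089636 -161.98032002  349.17488862]
[7.675, 17.067, -1.067, -0.001, -0.001, 1.571]
```

View pics/m6.png

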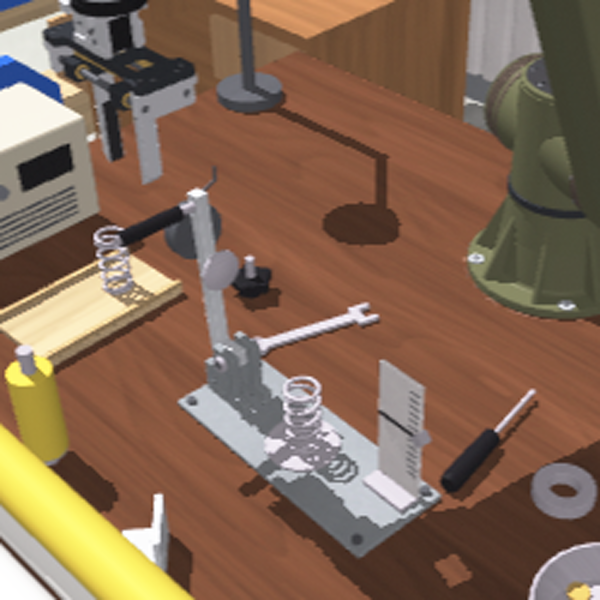

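The lever is back at its stop (bar upright near (205,260)), and the spring still stands on the plate at (303,420). Next I'll go above the spring and turn the jaws.

Call:
{"api": "servo_tool", "payload": {
  "series": [
    [0.6,1.3,-1,0,0,0.12],
    [1.2,2.6,-1,0,0,0.24],
    [1.8,3.9,-1,0,0,0.36],
    [2.4,5.2,-1,0,0,0.48],
    [3,6.6,-1,0,0,0.6],
    [3.6,7.9,-1,0,0,0.72],
    [4.2,9.2,-1,0,0,0.84],
    [4.8,10.5,-1,0,0,0.96],
    [5.4,11.8,-1,0,0,1.08],
    [6,13.1,-1,0,0,1.2]
  ],
  "gripper": 8
}}

```text
clock: 18.78
eef_pos: [530.8, -27.4, 359.6]
eef_rot: [-3.141, -0.0, 1.883]
wrist_force: [0.1, -0.3, -0.3]
finger_gap: 80.1
```

```bash
python3 - <<'E'
from h import *
c=load('scene6')
print(atz(c,265.6,242.5,102)); print(rel([516.5,12.5,150],1.518))
a=c['px'][220:290,240:300,::-1];cv2.imwrite('pics/m7.png',cv2.resize(a,None,fx=8,fy=8,interpolation=2))
c=load('top0');a=c['px'][170:230,250:320,::-1];cv2.imwrite('pics/m8.png',cv2.resize(a,None,fx=8,fy=8,interpolation=2))
E
```

```text
[518.93612965  18.41416259 102.        ]
[4.231, -0.129, 20.961, -0.001, -0.0, 0.365]
```

View pics/m7.png

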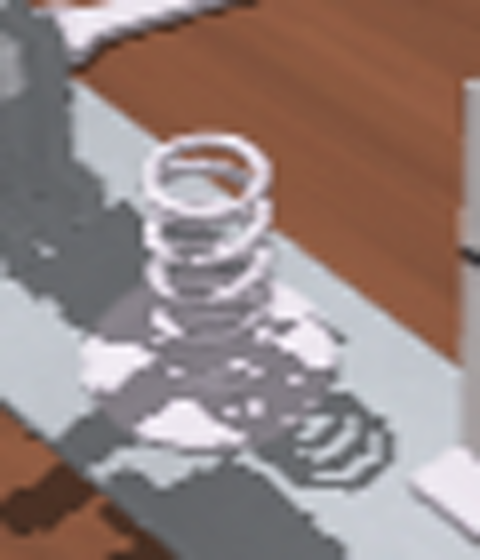

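View pics/m8.png

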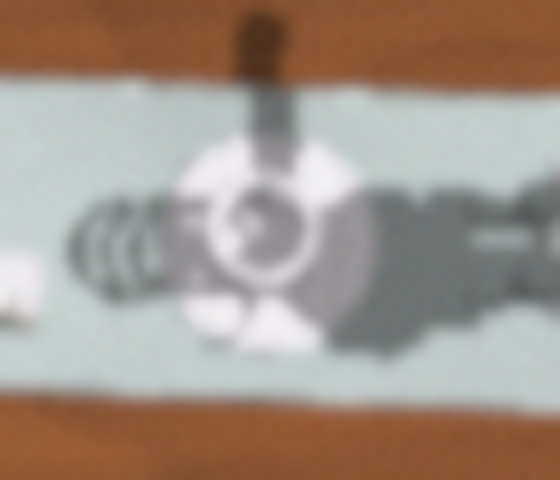

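```bash
python3 - <<'E'
from h import *
print(atz(load('scene6'),265.3,241.4,100),atz(load('top0'),282.9,197.8,100))
print(rel([516.5,13.3,150],1.518))
E
```

```text
[514.9269131   12.94767343 100.        ] [515.89338821  10.52960581 100.        ]
[4.307, -0.105, 20.961, -0.001, -0.0, 0.365]
```

Call:
{"api": "servo_tool", "payload": {
  "series": [
    [1,0,0,0,0,0.12],
    [2,0,1,0,0,0.24],
    [3.2,0,3,0,0,0.365],
    [4.2,-0.1,6,0,0,0.365],
    [4.2,-0.1,9.5,0,0,0.365],
    [4.2,-0.1,13,0,0,0.365],
    [4.2,-0.1,16,0,0,0.365],
    [4.2,-0.1,19,0,0,0.365],
    [4.2,-0.1,21,0,0,0.365],
    [4.2,-0.1,21,0,0,0.365]
  ]
}}

```text
clock: 19.62
eef_pos: [515.1, 11.6, 145.8]
eef_rot: [-3.135, 0.0, 1.524]
wrist_force: [-0.4, -0.2, -1.0]
finger_gap: 80.3
```

```bash
python3 - <<'E'
from h import *
c=snap('scene','scene7');a=c['pixels'][130:330,160:360,::-1];cv2.imwrite('pics/m9.png',cv2.resize(a,(600,600),interpolation=2))
print(rel([515.5,12,38],1.518))
E
```

```text
[0.038, -0.034, 11.051, -0.004, 0.0, 0.006]
```

View pics/m9.png

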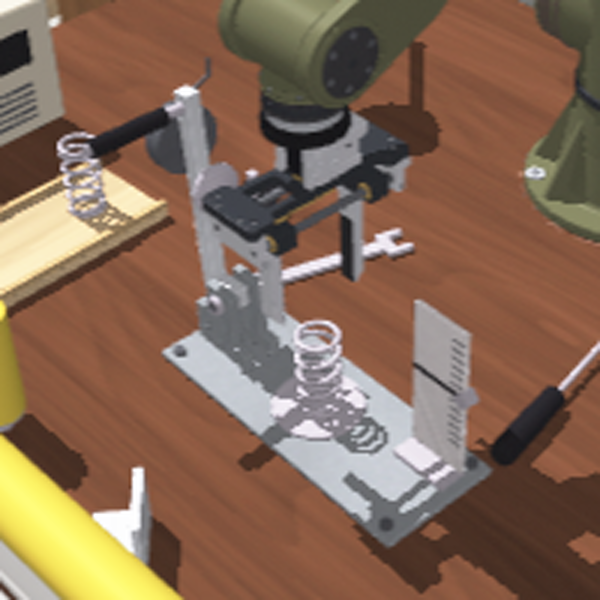

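The fingers are centred over the spring, at (272,290) and (352,250), and clear of the lever. Descending.

Call:
{"api": "servo_tool", "payload": {
  "series": [
    [0,0,1.5,0,0,0],
    [0,0,3,0,0,0],
    [0,0,4.5,0,0,0],
    [0,0,6,0,0,0],
    [0,0,7.5,0,0,0],
    [0,0,9,0,0,0],
    [0,0,10,0,0,0],
    [0,0,10.6,0,0,0],
    [0,0,10.9,0,0,0],
    [0,0,10.9,0,0,0]
  ]
}}

```text
clock: 20.5
eef_pos: [517.5, 11.5, 41.3]
eef_rot: [3.141, -0.0, 1.524]
wrist_force: [0.5, 0.2, 0.8]
finger_gap: 80.2
```

Call:
{"api": "servo_tool", "payload": {
  "series": [
    [0,0,0,0,0,0],
    [0,0,0,0,0,0],
    [0,0,0,0,0,0],
    [0,0,0,0,0,0],
    [0,0,0,0,0,0],
    [0,0,0,0,0,0],
    [0,0,0,0,0,0],
    [0,0,0,0,0,0],
    [0,0,0,0,0,0],
    [0,0,0,0,0,0]
  ],
  "gripper": 3.5,
  "grip_force": 12
}}

```text
clock: 21.33
eef_pos: [517.2, 11.6, 41.0]
eef_rot: [-3.142, -0.0, 1.524]
wrist_force: [-0.8, -0.5, 1.2]
finger_gap: 43.9
```

```bash
python3 - <<'E'
from h import *
s=read_state();print(s['eef_pos'],s['eef_rot'],s['wrist_force'])
c=snap('scene','scene8');a=c['pixels'][130:330,160:360,::-1];cv2.imwrite('pics/m10.png',cv2.resize(a,(600,600),interpolation=2))
E
```

```text
[517.15750679  11.55618186  40.95008939] [-3.14150811e+00 -1.00467306e-05  1.52381262e+00] [-0.81141198 -0.49852757  1.18749698]
```

View pics/m10.png

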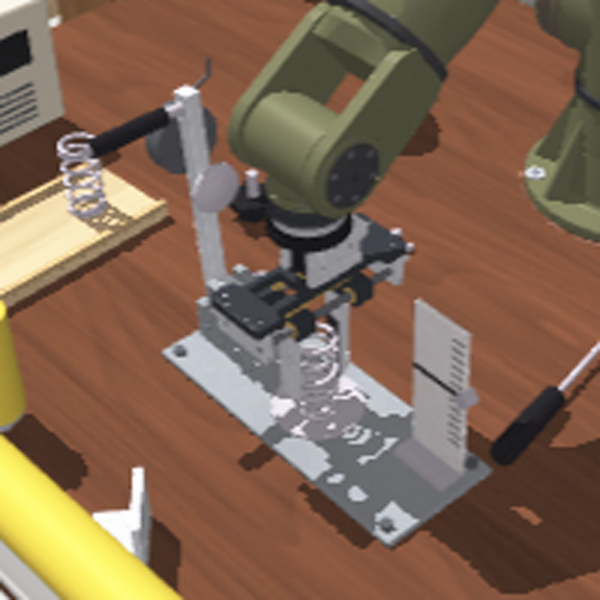

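Call:
{"api": "servo_tool", "payload": {
  "series": [
    [0,0,-1,0,0,0],
    [0,0,-3,0,0,0],
    [0,0,-6,0,0,0],
    [0,0,-10,0,0,0],
    [0,0,-14,0,0,0],
    [0,0,-18,0,0,0],
    [0,0,-22,0,0,0],
    [0,0,-26,0,0,0],
    [0,0,-30,0,0,0],
    [0,0,-34,0,0,0]
  ]
}}

```text
clock: 22.22
eef_pos: [516.3, 11.6, 383.9]
eef_rot: [3.141, -0.0, 1.524]
wrist_force: [1.3, -1.0, -1.4]
finger_gap: 43.7
```

```bash
python3 - <<'E'
from h import *
s=read_state();print(s['finger_gap'],s['joints'])
print(rel([591,-402,395],1.518),rel([591,-402,395],1.571))
E
```

```text
43.74909025271046 [-4.84585082e-02  1.55648464e-01  1.29233259e+00  1.14527884e-05
  1.69280937e+00 -1.46920999e-03]
[-40.964, 9.407, -1.106, 0.001, -0.0, 0.006] [-40.964, 9.407, -1.106, 0.001, 0.0, -0.047]
```

Call:
{"api": "servo_tool", "payload": {
  "series": [
    [-2,0.5,-1,0,0,0],
    [-5,1.2,-1.1,0,0,0],
    [-8.5,2,-1.1,0,0,0],
    [-12,2.8,-1.1,0,0,0],
    [-15.5,3.6,-1.1,0,0,0],
    [-19,4.4,-1.1,0,0,-0.02],
    [-22.5,5.2,-1.1,0,0,-0.04],
    [-26,6,-1.1,0,0,-0.04],
    [-29.5,6.8,-1.1,0,0,-0.04],
    [-33,7.6,-1.1,0,0,-0.04]
  ]
}}

```text
clock: 23.05
eef_pos: [577.2, -323.2, 392.7]
eef_rot: [3.141, 0.0, 1.564]
wrist_force: [0.3, 0.4, -1.4]
finger_gap: 43.8
```

```bash
python3 - <<'E'
from h import *
s=read_state();print(s['finger_gap'],s['joints'])
print(rel([591,-402,395],1.565),rel([591,-402,120],1.565))
E
```

```text
43.754919838994915 [-5.65844831e-01  5.39441235e-01  7.65401686e-01 -5.61170296e-06
  1.83643850e+00 -5.58791300e-01]
[-7.868, 1.439, -0.23, 0.0, 0.0, -0.001] [-7.864, 1.432, 27.27, 0.0, 0.0, -0.001]
```

Call:
{"api": "servo_tool", "payload": {
  "series": [
    [-3,0.6,0,0,0,0],
    [-6,1.2,0,0,0,0],
    [-7.9,1.45,1,0,0,0],
    [-7.9,1.45,4,0,0,0],
    [-7.9,1.45,8,0,0,0],
    [-7.9,1.45,12,0,0,0],
    [-7.9,1.45,16,0,0,0],
    [-7.9,1.45,20,0,0,0],
    [-7.9,1.45,24,0,0,0],
    [-7.9,1.45,27,0,0,0]
  ]
}}

```text
clock: 23.88
eef_pos: [590.6, -400.0, 119.0]
eef_rot: [-3.139, -0.002, 1.564]
wrist_force: [-1.0, -0.6, -1.5]
finger_gap: 43.6
```

```bash
python3 - <<'E'
from h import *
c=snap('scene','scene9');t=snap('top','top9');a=c['pixels'][80:240,100:260,::-1];b=t['pixels'][120:260,340:480,::-1]
cv2.imwrite('pics/m11.png',np.hstack([cv2.resize(a,(400,400),interpolation=2),cv2.resize(b,(400,400),interpolation=2)]))
print(rel([591,-402,43],1.565),read_state()['eef_pos'])
E
```

```text
[-0.312, 0.202, 7.354, -0.008, -0.006, -0.001] [ 589.55448296 -399.27649875  116.57172999]
```

View pics/m11.png

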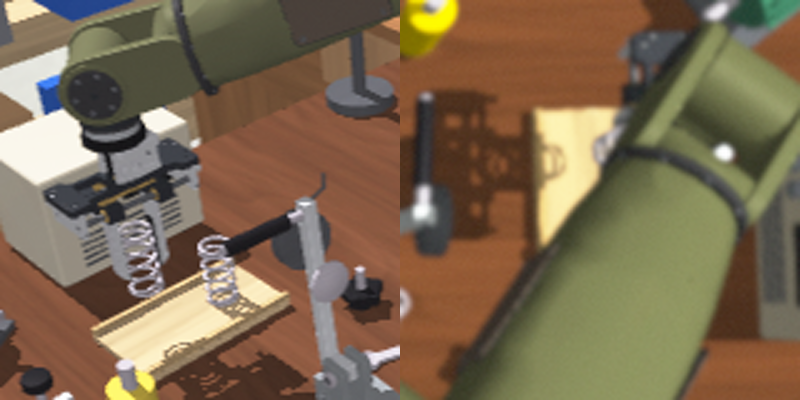

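```bash
python3 - <<'E'
from h import *
c=load('scene0')
a=cv2.resize(c['px'][150:240,120:230,::-1],None,fx=7,fy=6.5,interpolation=2)
Z=lambda p:tuple(((proj(c,p)-[120,150]+.5)*[7,6.5]).astype(int))
for p,k in(((591,-402,12),(0,0,255)),((482,-403,12),(255,0,0)),((535,-403,12),(0,255,0))):
    pts=[Z((p[0]+22*np.cos(q),p[1]+22*np.sin(q),12)) for q in np.linspace(0,6.28,40)]
    cv2.polylines(a,[np.array(pts)],True,k,1)
for L in(((419.7,-338,0),(650.3,-338,0)),((419.7,-467,22),(650.3,-467,22))): cv2.line(a,Z(L[0]),Z(L[1]),(255,0,255),1)
cv2.imwrite('pics/m12.png',a)
E
```

```text
(no output)
```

View pics/m12.png

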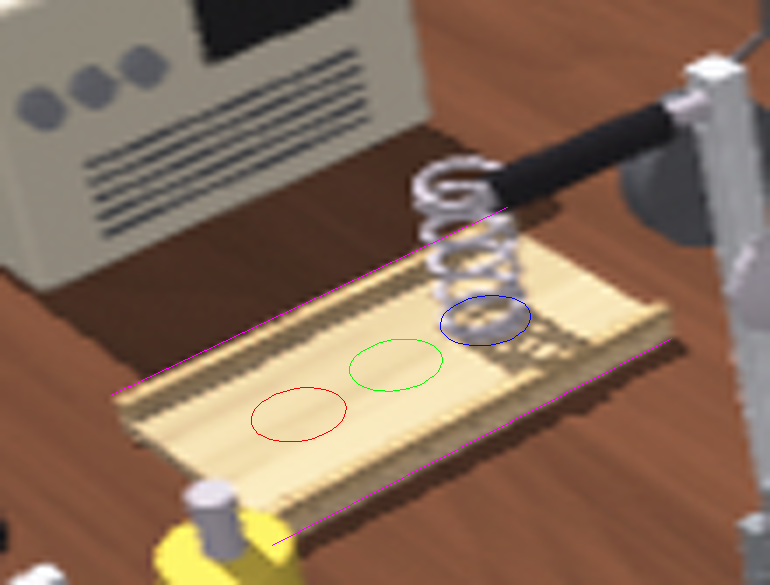

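Call:
{"api": "servo_tool", "payload": {
  "series": [
    [-0.2,0.1,1.5,0,0,0],
    [-0.2,0.1,3,0,0,0],
    [-0.2,0.1,4.5,0,0,0],
    [-0.2,0.1,5.5,0,0,0],
    [-0.2,0.1,6,0,0,0],
    [-0.2,0.1,6.2,0,0,0],
    [-0.2,0.1,6.4,0,0,0],
    [-0.2,0.1,6.6,0,0,0],
    [-0.2,0.1,6.6,0,0,0],
    [-0.2,0.1,6.6,0,0,0]
  ]
}}

```text
clock: 24.82
eef_pos: [592.7, -402.9, 56.5]
eef_rot: [3.141, 0.0, 1.564]
wrist_force: [-0.7, -0.5, -0.9]
finger_gap: 44.1
```

```bash
python3 - <<'E'
from h import *
s=read_state();print(s['wrist_force'],rel([591,-402,42],1.565),s['eef_pos'],s['eef_rot'])
E
```

```text
[-0.70444409 -0.46956282 -0.88350001] [0.089, -0.17, 1.448, 0.001, 0.0, -0.001] [ 592.68223176 -402.8907996    56.48250598] [3.14106776e+00 4.35825581e-04 1.56378531e+00]
```

Call:
{"api": "servo_tool", "payload": {
  "series": [
    [0.05,-0.1,0.3,0,0,0],
    [0.1,-0.15,0.6,0,0,0],
    [0.1,-0.15,0.9,0,0,0],
    [0.1,-0.15,1.1,0,0,0],
    [0.1,-0.15,1.25,0,0,0],
    [0.1,-0.15,1.35,0,0,0],
    [0.1,-0.15,1.45,0,0,0],
    [0.1,-0.15,1.5,0,0,0],
    [0.1,-0.15,1.5,0,0,0],
    [0.1,-0.15,1.5,0,0,0]
  ]
}}

```text
clock: 25.65
eef_pos: [591.1, -401.8, 41.2]
eef_rot: [3.141, 0.0, 1.564]
wrist_force: [-1.3, 0.1, -0.2]
finger_gap: 43.7
```

```bash
python3 - <<'E'
from h import *
s=read_state();print(s['wrist_force'],s['eef_pos'])
c=snap('scene','scene10');a=c['pixels'][120:250,90:240,::-1];cv2.imwrite('pics/m13.png',cv2.resize(a,None,fx=5,fy=4.5,interpolation=2))
E
```

```text
[-1.31243581  0.07743722 -0.16981953] [ 591.08657589 -401.79840162   41.18490444]
```

View pics/m13.png

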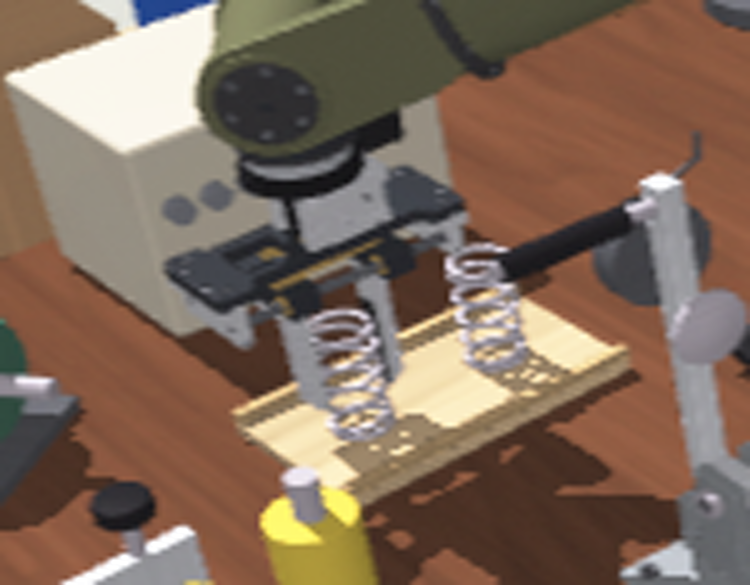

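The spring is on the board (foot at (362,425)) and the weight has left the wrist, so I'll release it.

Call:
{"api": "servo_tool", "payload": {
  "series": [
    [0,0,0,0,0,0],
    [0,0,0,0,0,0],
    [0,0,0,0,0,0],
    [0,0,0,0,0,0],
    [0,0,0,0,0,0],
    [0,0,0,0,0,0],
    [0,0,0,0,0,0],
    [0,0,0,0,0,0],
    [0,0,0,0,0,0],
    [0,0,0,0,0,0]
  ],
  "gripper": 6.6
}}

```text
clock: 26.53
eef_pos: [591.0, -401.7, 40.9]
eef_rot: [-3.142, -0.0, 1.564]
wrist_force: [0.9, 0.1, 0.1]
finger_gap: 66.1
```

Call:
{"api": "servo_tool", "payload": {
  "series": [
    [0,0,-1,0,0,0],
    [0,0,-2,0,0,0],
    [0,0,-4,0,0,0],
    [0,0,-6,0,0,0],
    [0,0,-9,0,0,0],
    [0,0,-12,0,0,0],
    [0,0,-16,0,0,0],
    [0,0,-20,0,0,0],
    [0,0,-24,0,0,0],
    [0,0,-28,0,0,0]
  ]
}}

```text
clock: 27.37
eef_pos: [590.5, -401.3, 324.9]
eef_rot: [3.14, 0.001, 1.564]
wrist_force: [0.3, -0.2, 0.6]
finger_gap: 65.7
```

Call:
{"api": "servo_tool", "payload": {
  "series": [
    [0,0,-2,0,0,0],
    [2,0,-2,0,0,0],
    [5,0,-2,0,0,0],
    [8,0,-2,0,0,0],
    [8,0,-2,0,0,0],
    [8,0,-2,0,0,0],
    [8,0,-2,0,0,0],
    [8,0,-2,0,0,0],
    [8,0,-2,0,0,0],
    [8,0,-2,0,0,0]
  ]
}}

```text
clock: 28.2
eef_pos: [591.4, -322.5, 340.7]
eef_rot: [-3.141, -0.0, 1.563]
wrist_force: [0.2, 0.2, -1.0]
finger_gap: 66.1
```

```bash
python3 - <<'E'
from h import *
s=read_state();print(s['wrist_force'],s['eef_pos'])
c=snap('scene','scene11');t=snap('top','top11')
E
```

```text
[ 0.19086855  0.23471436 -1.01543288] [ 591.42732253 -322.53417819  340.65122153]
```

View pics/scene11.png

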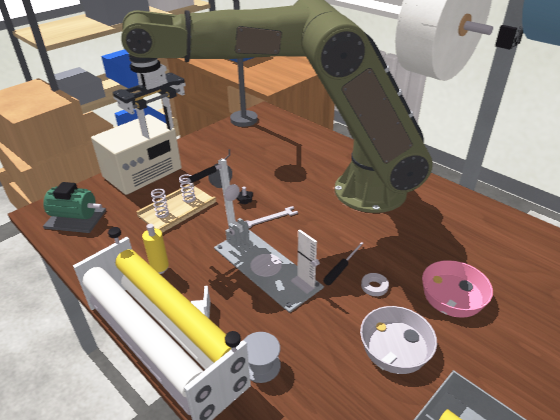

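View pics/top11.png

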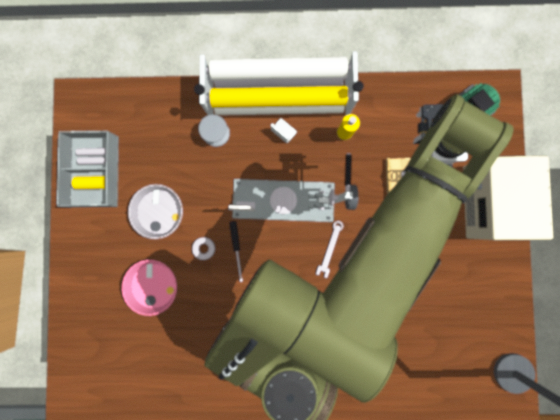

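Both springs stand upright on the board, at (160,205) and (187,188). The lever is thrown back, the tester plate is empty, and the other items look unmoved. The gripper is clear, so I'm handing in.

```bash
python3 -c "
from h import *
print(sign_off())"
```

```text
the job is handed in; nothing more can be done
None
```

The spring tested good, so it now stands on the plywood board beside its mate, and the job is handed in. The robot's clock read 28 s of the 70 s allowed.

- **Test:** I held the handle and lowered the lever slowly onto the spring, then let go and lifted the gripper away. It had about 1.7 s to settle. The pointer stopped above the long mark. The handle's position in the scene picture matched a lever angle of about 1.57 rad, which is the figure for a good spring.
- **After the test:** I swung the lever back to its stop and released it. Then I gripped the spring across its middle, carried it over the lever and set it on the free place.
- **Last checks:** The final scene picture shows both springs upright on the board, the lever thrown back and the tester plate empty. The other items look unmoved. The gripper was well clear, with almost no force on the wrist.

The arm hid the new spring and part of the board in the last top picture, so its final stance was confirmed only from the scene camera. No check failed or disagreed. The largest wrist force I saw was about 14 N, while swinging the lever back up.

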